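# Fetch the tube rack from under the shelf and seat it on the shaker's pegs

## Task

Draw the steel tube rack out from under the shelf by its end until its carrying handle is well clear of the shelf, leave it standing on the bench and let go, then take it by the handle. With the shaker's clear guard slid open, set the rack down fully home on the two pegs in the trough, either way round, and only then slide the guard fully shut over it. Keep the rack upright and leave the other things on the bench where they are.

Things in the scene. Friction and masses are not known exactly. Their poses are not given: they have to be found in the camera images.
- rack: Steel test-tube rack 200 long (x) x 50 wide (y), body 60 high; origin: centre of its underside. Two holes of diameter 14, 16 deep, open in the underside at x = -70 and +70 on its centre line: fits either way round. It starts on the bench crosswise under the shelf, its -x end sticking out some 65 mm; grip that end across the 50 mm width, 12 mm in from the end. About 0.45 kg.
- rack_handle (a point): Grip point of the rack's carrying handle: an upright steel plate on the middle of its top, 60 long (rack's x) x 10 thick (rack's y), from 60 to 92 mm above the underside; the point is 82 mm above the underside. At the start it is under the shelf. Axes as the rack's.
- shelf: Low fixed shelf, board 310 (x) x 120 (y), underside 120 above the bench, lip up to 165 along its -y edge (y = -60), fixed bottles on it up to 215; legs at x = -148 and +148. Origin on the bench under its centre. The rack comes out from under the -y edge.
- seat (a point): Centre of the shaker's platform surface, 30 above the bench, in a trough 230 long (x) x 70 wide (y) with walls 50 above this point. Two steel pegs, diameter 12, 14.5 high, chamfered tips, stand at x = -70 and +70 on its centre line. The seated rack lies along x, underside on this surface. The housing beside the trough (-y side) is 150 wide, as high as the walls.
- guard_grip (a point): Grip point of the sliding guard's handle: a grey upright bar on its clear roof, 70 long (shaker's x) x 12 thick (shaker's y) x 30 high; the point is 22 above the roof, 8 below the bar's top. Axes as the shaker's. Guard 240 x 92, roof underside 131 above the bench (9 above a seated rack's handle), closed at both ends and the -y side, open on the +y side.
- guard (a joint): Travel of the sliding guard (m): 0 = fully shut, over the trough; grows as it slides along the shaker's -y; 0.13 = fully open, over the housing.
- jar: Bystander: screw-top glass jar, diameter 60, height 90 mm; origin at the centre of its underside.
- dishes: Bystander: stack of three glass Petri dishes, diameter 80, height 42 mm; origin at the centre of its underside.
- spray: Bystander: tall glass bottle, diameter 68, height 170 mm; origin at the centre of its underside.
- beaker: Bystander: glass beaker under the shelf beside the rack, diameter 58, height 80 mm; origin at the centre of its underside.
- slidebox: Bystander: cardboard slide box 90 x 70 x 35 mm; origin at the centre of its underside.
- cup: Bystander: white ceramic cup, diameter 70, height 70 mm; origin at the centre of its underside.
Things that resemble listed ones, but are neither listed nor needed, are in the scene too. What is shaped like the rack but black or turquoise is not meant.

How it is judged:
By the outcome, as a careful person would: the job done as asked, in the order asked, and still so for the second after the job is handed in, with the robot touching nothing.
It also fails if it takes over 72 s, if anything falls off the work surface, if the arm or the gripper's body presses on something with over 40 N, if the wrist force passes 120 N, or if a joint passes its speed limit or range.

## Robot

A 7-joint arm with a two-finger parallel gripper is mounted at the origin on the work surface. World frame = base frame: x ahead of the robot, y to its left, z up, the work surface at z = 0. Lengths are in m, angles in rad, forces in N, time in s.
With the tool pointing down it reaches from about 0.375 to 0.925 m from the base axis. Payload 3.1 kg.
Tool frame: the origin (TCP) lies between the finger pads; the fingertips stand 19 mm ahead of it and the grasp point (between the pads) is the TCP; z points along the fingers, y is the line along which they close (so a half turn about z gives the same grasp; the last joint's range is limited). The gripper opens to 85 mm and grips with 20 to 120 N. Pads are 22 mm wide; open, the fingers measure 114 mm over their backs; the gripper's body (76 mm by 85 mm) begins 54 mm behind the grasp point. The pads swing forward as they close: fully open they stand 13 mm farther back than shut.
Start: joints at [1.192, 0.383, 0.044, 1.598, -0.018, 1.161, -0.05], TCP at [0.18, -0.625, 0.25] pointing down, gripper open.
Joint ranges: [-2.61, 2.61], [-0.41, 2.15], [-1.48, 1.57], [0, 2.5], [-1.57, 4.71], [0.05, 1.97], [-2.85, 2.85]. Speed limits (rad/s): [2.79, 2.79, 3.14, 3.14, 3.14, 3.14, 3.14].

## Interface

Orientations are given as a unit quaternion [x, y, z, w].
In Python, from bench import move_ptp, movel, move_j, move_gripper, pause, inverse_kinematics, read_camera, camera_params, MotionError, sign_off, look_for, tip_of, read_time_s, read_qpos, read_joint_vel, read_effort, read_eef_pos, read_tcp_rot, read_ft_force, read_ft_torque, read_finger_gap, read_grasp_force gives the robot as it stands. Calls block until the motion is done:
- move_ptp(position, orientation): joint-space move of the TCP to a pose.
- movel(position, orientation=None, speed=0.15): straight line of the TCP; orientation=None keeps the orientation; speed is the mean speed in m/s.
- move_j(angles): joint-space move.
- move_gripper(opening, effort=None): finger opening in m; effort is the grip in N (None keeps the last); returns when the fingers have stopped.
- pause(seconds).
- inverse_kinematics(position, orientation): joint angles nearest the present ones, or None.
- read_camera(name): name is "scene" or "top" or "wrist"; returns the picture (420x560x3 uint8, red, green, blue); there is no depth.
- camera_params(name): a dict with "K" (3x3 intrinsics, pixels), "camera_from_world" (4x4, takes a point from world to camera coordinates). Camera axes: x right, y down, z forward; pixel columns grow to the right and rows downward; lengths in m; the calibration is good to about 2 mm. A picture is of the moment at which its call begins: read the wrist's pose just before it. camera_params takes no time and is no camera call; for the wrist camera it gives the pose at the moment of the call.
A pose or a line that the arm cannot do raises MotionError and nothing moves.
- sign_off(): hands the job in; it is judged then, once.
Trained networks look in the newest picture that a camera, given by its name, has taken for a name from the list of things; names that differ only in an ending like _2 or _b are one class to them, and where a whole thing is asked for, a point or a joint stands for the part that bears it (a point fixed in the world has none). Each returns a list of dicts, best first, with "confidence" (0 to 1); they miss things now and then, are a little off and sometimes report something else, mostly with a low value. They report only what shows in the picture. A call takes as long as a camera call. They do not tell look-alikes from the thing itself.
- look_for(camera, name): "at" ([column, row] in pixels, amid what is visible of it).
- tip_of(camera, name): "at" ([column, row] in pixels: a listed point, or the origin of a listed thing).
Readings, each from a call of its own:
- read_time_s(): time.
- read_qpos(): joint angles.
- read_joint_vel(): joint speeds.
- read_effort(): joint torques, N m.
- read_eef_pos(): TCP position.
- read_tcp_rot(): TCP orientation.
- read_ft_force(): force on the tool from outside, world axes, zero at the start.
- read_ft_torque(): the same for the moment, N m.
- read_finger_gap(): finger opening in m.
- read_grasp_force(): force on a finger pad.
Only numpy, scipy, OpenCV 4.12 (cv2) and the standard library are available. Lean on these libraries where they do the work, as an engineer would, in place of code of your own. Each camera call takes 0.05 s, during which the arm holds its last target. There are 200 camera calls.

## Working session

There is one attempt and no reset: what is moved stays moved. The work goes in short steps, each a Python script; the robot and the scene stay as the last script left them, time stands still between calls to the robot, and variables do not carry over. Pictures are saved under pics/ and viewed, at most 10 in all, crops included, and the job is handed in when it is done.

```bash
mkdir -p pics; ls; cat > h.py <<'E'
import numpy as np, cv2
from bench import *
def ray(cam,uv,P=None):
    P=P or camera_params(cam);K=np.array(P["K"]);T=np.array(P["camera_from_world"])
    R=T[:3,:3];o=-R.T@T[:3,3];d=R.T@np.linalg.inv(K)@np.array([uv[0],uv[1],1.]);return o,d
def atz(cam,uv,z,P=None):
    o,d=ray(cam,uv,P);return o+d*(z-o[2])/d[2]
def proj(cam,p,P=None):
    P=P or camera_params(cam);T=np.array(P["camera_from_world"]);c=T[:3,:3]@np.array(p)+T[:3,3];q=np.array(P["K"])@c;return q[:2]/q[2]
def tri(rs):
    A=np.zeros((3,3));b=np.zeros(3)
    for o,d in rs:
        d=d/np.linalg.norm(d);M=np.eye(3)-np.outer(d,d);A+=M;b+=M@o
    return np.linalg.solve(A,b)
def save(cam,name):
    im=read_camera(cam);cv2.imwrite(f"pics/{name}.png",cv2.cvtColor(im,cv2.COLOR_RGB2BGR));return im
E
python3 - <<'E'
from h import *
np.set_printoptions(precision=3,suppress=True)
for c in("scene","top"):
    save(c,c+"0");o,d=ray(c,(280,210));print(c,o,d/np.linalg.norm(d))
    for n in "rack rack_handle shelf seat guard_grip jar dishes spray beaker slidebox cup".split():
        print(n,[(np.round(r["at"],1),round(r["confidence"],2)) for r in tip_of(c,n)[:3]])
print(read_time_s())
a,b=cv2.imread("pics/scene0.png"),cv2.imread("pics/top0.png")
E
```

```text
pics
scene [ 1.357 -0.368  0.788] [-0.721  0.418 -0.552]
rack [(array([276.7, 189.2]), 0.75), (array([332.7, 232.8]), 0.73), (array([346.9, 191.6]), 0.73)]
rack_handle [(array([337.4, 210. ]), 0.91), (array([348.1, 169.4]), 0.59)]
shelf [(array([336.4, 228.5]), 0.95)]
seat [(array([191.7, 270.1]), 0.62)]
guard_grip [(array([178.1, 241.6]), 0.81), (array([237.7, 230.3]), 0.64)]
jar [(array([302.8, 302. ]), 0.68)]
dishes [(array([237.6, 232.2]), 0.68)]
spray [(array([252.4, 336.9]), 0.9)]
beaker [(array([319.7, 216.6]), 0.59)]
slidebox [(array([357.5, 288.6]), 0.86), (array([328.7, 237. ]), 0.47)]
cup [(array([116.5, 252.5]), 0.78)]
top [0.285 0.072 1.358] [ 0.192  0.028 -0.981]
rack [(array([149.3, 284.1]), 0.86), (array([217.4, 217.7]), 0.8), (array([225.5, 317.8]), 0.73)]
rack_handle [(array([220.8, 320.1]), 0.88), (array([214.9, 219.8]), 0.64), (array([140.4, 281.5]), 0.6)]
shelf [(array([204.5, 221.2]), 0.61)]
seat [(array([365.7, 209.2]), 0.97), (array([338.8, 139.7]), 0.19)]
guard_grip [(array([384. , 203.5]), 0.95)]
jar [(array([292.1, 153.3]), 0.82)]
dishes [(array([299.9, 268.3]), 0.91), (array([207.6, 221.7]), 0.22)]
spray [(array([341.8, 138.8]), 0.83), (array([367.5, 211. ]), 0.64)]
beaker []
slidebox []
cup [(array([422.6, 288. ]), 0.97)]
1.2
```

View pics/scene0.png

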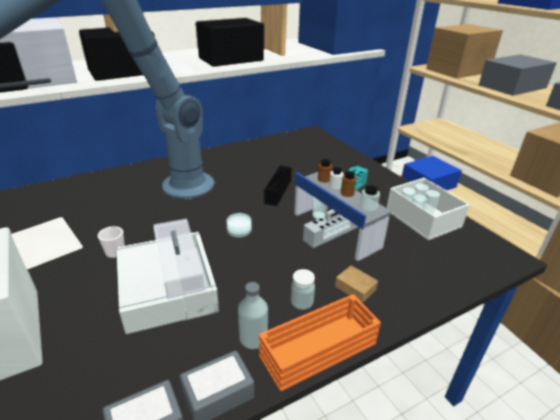

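View pics/top0.png

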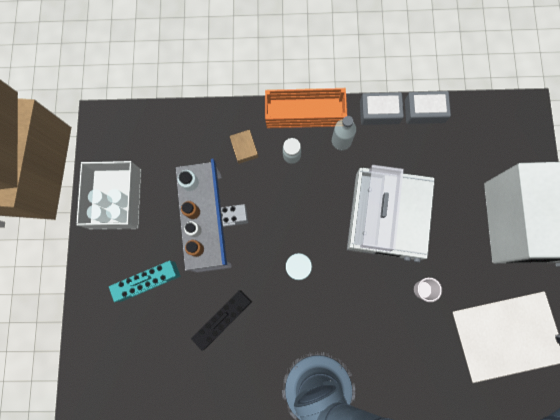

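```bash
python3 - <<'E'
from h import *
t=cv2.imread("pics/top0.png");s=cv2.imread("pics/scene0.png")
a=cv2.resize(t[155:270,340:445],None,fx=3.6,fy=3.6,interpolation=cv2.INTER_CUBIC)
b=cv2.resize(s[210:335,105:220],None,fx=3.3,fy=3.3,interpolation=cv2.INTER_CUBIC)
h=max(a.shape[0],b.shape[0]);p=lambda m:cv2.copyMakeBorder(m,0,h-m.shape[0],0,0,cv2.BORDER_CONSTANT)
cv2.imwrite("pics/c1.png",np.hstack([p(a),p(b)]))
a=cv2.resize(t[150:280,165:260],None,fx=4,fy=4,interpolation=cv2.INTER_CUBIC)
b=cv2.resize(s[155:265,280:395],None,fx=3.4,fy=3.4,interpolation=cv2.INTER_CUBIC)
h=max(a.shape[0],b.shape[0])
cv2.imwrite("pics/c2.png",np.hstack([p(a),p(b)]))
np.set_printoptions(precision=3,suppress=True)
print("guard",atz("top",(384,203.5),.155),atz("scene",(178.1,241.6),.155), "tri",tri([ray("top",(384,203.5)),ray("scene",(178.1,241.6))]))
print("seat",atz("top",(365.7,209.2),.03),atz("scene",(191.7,270),.03))
print("shelf",atz("top",(204.5,221.2),0),atz("scene",(336.4,228.5),0))
print("rack",atz("top",(217.4,217.7),0),atz("scene",(332.7,232.8),0),"handle",atz("scene",(337.4,210),.082))
for n,u,v in(("jar",(292.1,153.3),(302.8,302)),("dishes",(299.9,268.3),(237.6,232.2)),("spray",(341.8,138.8),(252.4,336.9)),("cup",(422.6,288),(116.5,252.5))):print(n,atz("top",u,0),atz("scene",v,0))
print("beaker",atz("scene",(319.7,216.6),0),"slidebox",atz("scene",(357.5,288.6),0))
E
```

```text
guard [ 0.534 -0.192  0.155] [ 0.536 -0.191  0.155] tri [ 0.534 -0.191  0.154]
seat [ 0.542 -0.161  0.03 ] [ 0.516 -0.161  0.03 ]
shelf [0.518 0.355 0.   ] [0.512 0.341 0.   ]
rack [0.529 0.313 0.   ] [0.526 0.316 0.   ] handle [0.52  0.33  0.082]
jar [0.742 0.067 0.   ] [0.741 0.066 0.   ]
dishes [0.362 0.049 0.   ] [0.378 0.041 0.   ]
spray [ 0.788 -0.099  0.   ] [ 0.78  -0.102  0.   ]
cup [ 0.295 -0.33   0.   ] [ 0.3  -0.33  0.  ]
beaker [0.428 0.331 0.   ] slidebox [0.769 0.226 0.   ]
```

View pics/c1.png

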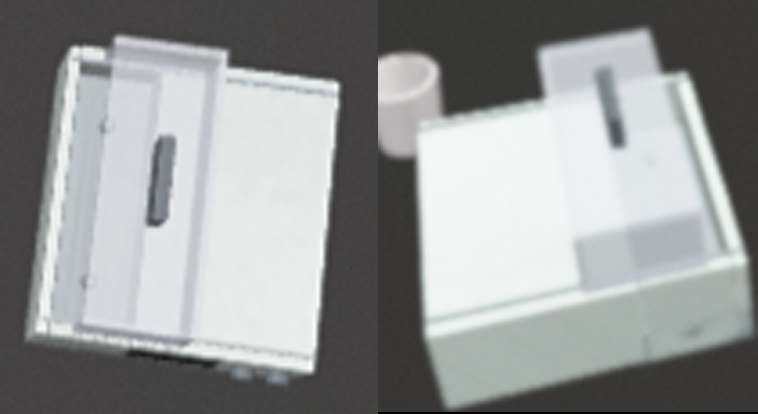

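View pics/c2.png

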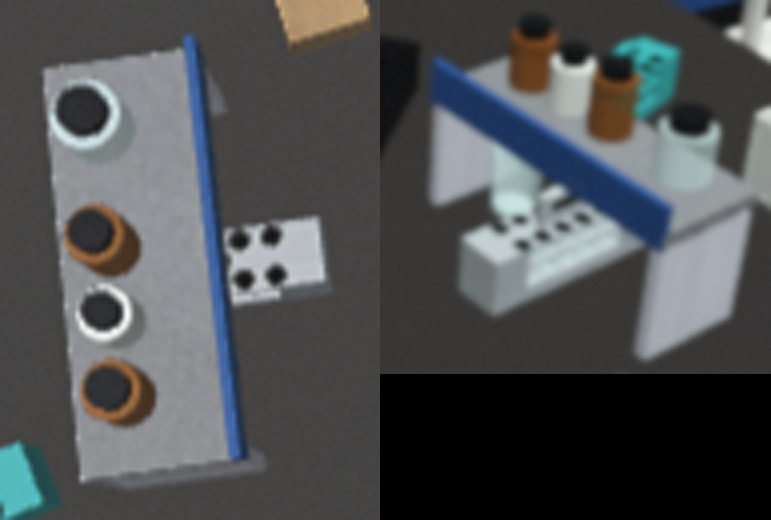

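```bash
cat >> h.py <<'E'
from scipy.spatial.transform import Rotation as Ro
np.set_printoptions(precision=4,suppress=True)
def quat(phi):  # tool down, closing line (tool y) along world angle phi
    c,s=np.cos(phi),np.sin(phi);return Ro.from_matrix(np.array([[-s,c,0],[c,s,0],[0,0,-1]])).as_quat()
def fr(yaw): c,s=np.cos(yaw),np.sin(yaw);return np.array([c,s,0]),np.array([-s,c,0])
E
python3 - <<'E'
from h import *
p1=atz("top",(369.7,190.3),.0445);p2=atz("top",(364.4,233.3),.0445)
print(p1,p2,np.linalg.norm(p1-p2),"mid",(p1+p2)/2);d=p1-p2;sy=np.arctan2(d[1],d[0]);print("shaker yaw",sy)
bar1=atz("top",(340+167/3.6,155+135/3.6),.163);bar2=atz("top",(340+157/3.6,155+225/3.6),.163);d=bar1-bar2;print("bar",bar1,bar2,np.arctan2(d[1],d[0]),np.linalg.norm(d))
c1=atz("top",(165+320/4,150+217/4),.06);c2=atz("top",(165+327/4,150+282/4),.06)
print("rack end",c1,c2,np.linalg.norm(c1-c2),"mid",(c1+c2)/2); d=c1-c2;print("end yaw",np.arctan2(d[1],d[0]))
l1=atz("top",(165+187/4,150+38/4),.165);l2=atz("top",(165+238/4,150+458/4),.165);d=l1-l2;print("lip",l1,l2,np.linalg.norm(d),np.arctan2(d[1],d[0]))
print("tcp",read_tcp_rot(),read_eef_pos(),read_finger_gap())
P=camera_params("wrist");o,d=ray("wrist",(280,210));print("wristcam",o,d,P["K"][0])
for nm,pos,phi in(("guard",[.534,-.192,.157],sy+np.pi/2),("rack",[.53,.24,.035],0.1),("handle",[.53,.17,.1],.1),("seat",[.54,-.16,.112],sy+np.pi/2),("rackpull",[.53,.08,.035],.1)):
    for k in(-1,0,1):
        print(nm,k,inverse_kinematics(np.array(pos),quat(phi+k*np.pi)))
E
```

```text
[ 0.5995 -0.1742  0.0445] [ 0.4636 -0.1511  0.0445] 0.13785084081115323 mid [ 0.5316 -0.1626  0.0445]
shaker yaw -0.16872506669183548
bar [ 0.5637 -0.199   0.163 ] [ 0.4915 -0.187   0.163 ] -0.1640046204799428 0.07318167276550505
rack end [0.5591 0.2169 0.06  ] [0.5076 0.2114 0.06  ] 0.051748254132878535 mid [0.5334 0.2142 0.06  ]
end yaw 0.10703491024393966
lip [0.6726 0.3031 0.165 ] [0.366  0.2623 0.165 ] 0.309308545906345 0.13214605551398692
tcp [0.9902 0.14   0.     0.    ] [ 0.1802 -0.6246  0.2503] 0.0850533886465069
wristcam [ 0.2447 -0.6051  0.3735] [-0.2741 -0.0703 -0.9593] [376.1894   0.     283.4853]
guard -1 [ 0.4883  0.3463 -0.2538  1.8698  0.1059  0.9384 -1.5533]
guard 0 [ 0.7689  0.3974 -0.5918  1.8564  0.2654  0.9668  1.463 ]
guard 1 [ 0.4883  0.3463 -0.2538  1.8698  0.1059  0.9384 -1.5533]
rack -1 [ 0.4189  1.0173 -1.2549  1.8555  1.0818  1.1579  1.9998]
rack 0 [ 0.2025  0.7368 -0.8854  1.8636  0.7257  0.9008 -0.9371]
rack 1 [ 0.4189  1.0173 -1.2549  1.8555  1.0818  1.1579  1.9998]
handle -1 [ 0.5656  0.8068 -1.2476  1.8969  0.8664  1.1164  2.2106]
handle 0 [ 0.4339  0.6368 -1.0214  1.9014  0.6554  0.9828 -0.7891]
handle 1 [ 0.5656  0.8068 -1.2476  1.8969  0.8664  1.1164  2.2106]
seat -1 [ 0.4391  0.4021 -0.265   1.906   0.1368  0.8507 -1.6356]
seat 0 [ 0.7096  0.4572 -0.5923  1.8931  0.3235  0.8872  1.3598]
seat 1 [ 0.4391  0.4021 -0.265   1.906   0.1368  0.8507 -1.6356]
rackpull -1 [ 0.7409  0.9474 -1.2529  1.9663  1.0514  1.0938  2.2484]
rackpull 0 [ 0.3987  0.6001 -0.7452  1.9788  0.5735  0.7835 -0.5812]
rackpull 1 [ 0.7409  0.9474 -1.2529  1.9663  1.0514  1.0938  2.2484]
```

```bash
cat > a.py <<'E'
from h import *
sy=-.167;X,Y=fr(sy);q=quat(sy+np.pi/2);g=np.array([.534,-.1915,.157])
move_gripper(.05,40)
movel([.30,-.36,.27],speed=.4)
move_ptp(g+[0,0,.07],q);movel(g,speed=.12)
move_gripper(0,50);print("gap",read_finger_gap(),read_ft_force())
g=np.array(read_eef_pos())
movel(g-Y*.095,speed=.12);print(read_ft_force()@Y)
for i in range(8):
    movel(g-Y*(.095+.003*(i+1)),speed=.03);f=read_ft_force()@Y;print(i,f)
    if abs(f)>10:break
e=np.array(read_eef_pos());print(e,(g-e)@Y)
move_gripper(.05);movel(e+[0,0,.08],speed=.2)
c=np.array([.5316,-.1626,.30]);move_ptp(c,q)
P=camera_params("wrist");im=save("wrist","w1")
import json;json.dump({k:np.array(v).tolist() for k,v in P.items()if k in("K","camera_from_world")},open("w1.json","w"))
for n in("seat","guard_grip"):print(n,[(r["at"],r["confidence"]) for r in tip_of("wrist",n)])
print([proj("wrist",c0,P) for c0 in (np.array([.5316,-.1626,.0445])+X*.07,np.array([.5316,-.1626,.0445])-X*.07)],read_eef_pos(),read_time_s())
E
python3 a.py
```

```text
gap 0.011294497790167874 [-1.2406 -0.6562  5.1108]
-2.0010404935795614
0 1.4307558717577977
1 1.3441712312709615
2 1.1782271422435555
3 6.273170693607384
4 10.138686912116617
[ 0.5179 -0.295   0.1583] 0.10402066361571677
seat [([282.5, 171.5], 0.82)]
guard_grip [([100.6, 204.1], 0.69)]
[array([283.0788, 235.6675]), array([283.2199,  99.2669])] [ 0.5303 -0.1647  0.2982] 9.4667
```

View w1.

View pics/w1.png

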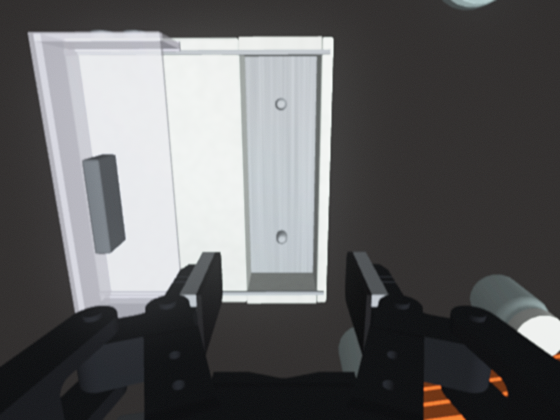

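```bash
cat > b.py <<'E'
from h import *
import json
ry=.107+np.pi/2;RX,RY=fr(ry);q=quat(.107+np.pi)
g=np.array([.5334,.2142,0])+RX*.012;g[2]=.036
move_gripper(.085)
move_ptp(np.r_[(g-RX*.06)[:2],.24],q);movel(np.r_[g[:2],.16],speed=.25)
f0=read_ft_force();movel(g,speed=.12);print("df",read_ft_force()-f0,read_eef_pos()-g)
move_gripper(0,40);print("gap",read_finger_gap(),read_grasp_force(),read_ft_force()-f0)
e=np.array(read_eef_pos())
movel(e-RX*.155,speed=.08);print("pull f",read_ft_force()-f0,"gap",read_finger_gap(),read_eef_pos())
move_gripper(.085);e=np.array(read_eef_pos());movel(np.r_[e[:2],.2],speed=.2)
h=e+RX*.088;movel([*h[:2],.28],speed=.25)
P=camera_params("wrist");im=save("wrist","w2");json.dump({k:np.array(P[k]).tolist() for k in("K","camera_from_world")},open("w2.json","w"))
for n in("rack","rack_handle"):print(n,[(r["at"],r["confidence"]) for r in tip_of("wrist",n)])
print("expect handle",proj("wrist",[*h[:2],.082],P),h,read_eef_pos(),read_time_s())
E
python3 b.py
```

```text
df [-0.0955  1.0751 -2.2348] [0.0008 0.0005 0.0009]
gap 0.04980148369986585 43.26519191265106 [0.8829 0.4788 2.5017]
pull f [-0.576   5.5618  1.0685] gap 0.049451289157468645 [0.5488 0.0758 0.037 ]
rack [([280.4, 169.4], 0.94), ([545.7, 300.3], 0.64), ([368.4, 317.4], 0.49)]
rack_handle [([283.6, 187.8], 0.95)]
expect handle [281.8699 181.9111] [0.5402 0.159  0.0367] [0.5398 0.1559 0.2776] 17.6
```

View pics/w2.png

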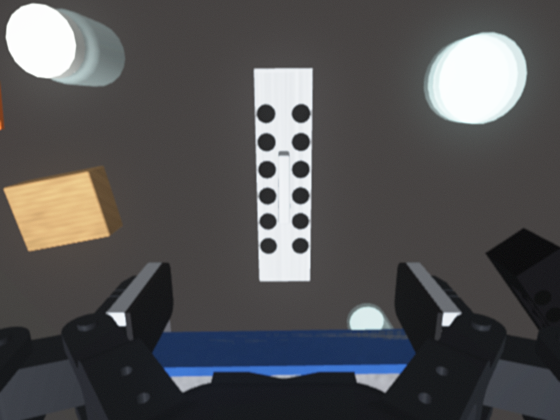

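```bash
cat > c.py <<'E'
from h import *
import json
P2=json.load(open("w2.json"));P1=json.load(open("w1.json"))
im=cv2.imread("pics/w2.png");g=cv2.cvtColor(im,6)
m=(g>120).astype(np.uint8);cs,_=cv2.findContours(m,0,2)
c=min(cs,key=lambda c:-cv2.pointPolygonTest(c,(284.,260.),True))
hull=cv2.convexHull(c)[:,0,:];print(cv2.boundingRect(c))
W=np.array([atz("wrist",p,.06,P2)[:2] for p in hull.astype(float)])*1000
r=cv2.minAreaRect(W.astype(np.float32));print("rack rect",r)
print(np.array([atz("wrist",p,.06,P2) for p in((254,68),(313,68),(260,281),(310,281))]))
im1=cv2.imread("pics/w1.png")
a=[cv2.resize(im1[y-16:y+16,265:297],None,fx=12,fy=12,interpolation=cv2.INTER_NEAREST) for y in(104,237)]
cv2.imwrite("pics/peg.png",np.hstack(a))
E
python3 c.py
```

```text
(253, 68, 60, 214)
rack rect ((538.1503295898438, 164.13226318359375), (51.594024658203125, 200.96636962890625), 6.4692511558532715)
[[0.5741 0.0671 0.06  ]
 [0.5238 0.0617 0.06  ]
 [0.5508 0.2664 0.06  ]
 [0.5012 0.2611 0.06  ]]
```

View pics/peg.png

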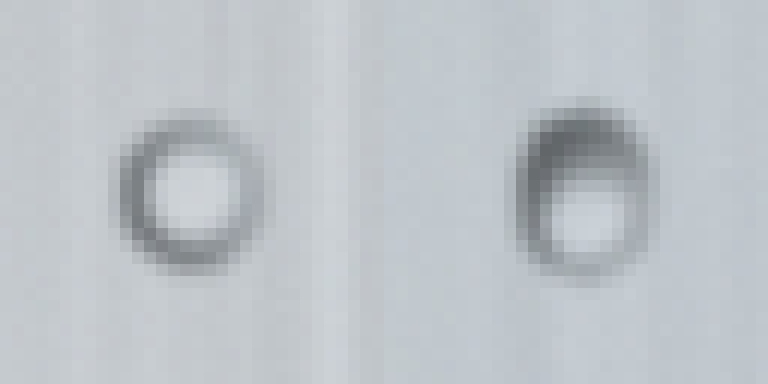

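```bash
cat > d.py <<'E'
from h import *
import json
P1=json.load(open("w1.json"))
a=atz("wrist",(280.33,103.6),.0445,P1);b=atz("wrist",(281.33,238.5),.0445,P1);s=(a+b)/2;v=b-a;sy=np.arctan2(v[1],v[0])
print("pegs",a,b,np.linalg.norm(v),"seat",s,sy)
X,Y=fr(sy);c=np.array([.5382,.1641]);ry=.1129;RX,_=fr(ry+np.pi/2)
def settle(p,q,n=3):  # correct steady droop by feedback
    p=np.array(p);cmd=p.copy()
    for i in range(n):
        movel(cmd,q,speed=.08);pause(.2);err=p-np.array(read_eef_pos())
        if np.linalg.norm(err)<.0005:break
        cmd+=err
    return cmd
q=quat(ry+np.pi);move_gripper(.045)
movel([*c,.16],q,speed=.2);settle([*c,.11],q,2);cmd=settle([*c,.084],q,2);print("pre",read_eef_pos(),read_ft_force())
move_gripper(0,90);pause(.2);e=np.array(read_eef_pos());print("gap",read_finger_gap(),e,read_grasp_force())
d=e[2];dl=(e[:2]-c)@RX[:2];print("delta",dl,(e[:2]-c)@fr(ry)[0][:2])
movel(e+[0,0,.13],speed=.2);print("ft",read_ft_force(),read_finger_gap(),np.array(read_eef_pos())-e)
qs=quat(sy+np.pi/2);t=(s+X*dl)[:2]
move_ptp([*t,d+.12],qs);cmd=settle([*t,d+.075],qs,4)
print("over",t,read_eef_pos(),Ro.from_quat(read_tcp_rot()).inv().__mul__(Ro.from_quat(qs)).magnitude(),read_ft_force(),read_time_s())
json.dump(dict(cmd=cmd.tolist(),t=t.tolist(),d=d,sy=sy,s=s.tolist(),dl=dl),open("st.json","w"))
save("top","t2");save("scene","s2")
E
python3 d.py
```

```text
pegs [ 0.4661 -0.1544  0.0445] [ 0.6035 -0.1766  0.0445] 0.13916515618771583 seat [ 0.5348 -0.1655  0.0445] -0.16028803779649778
pre [0.5379 0.1639 0.0837] [-0.1487  0.7659  0.3199]
gap 0.00831831462729586 [0.5381 0.1639 0.0838] 87.87548661231995
delta -0.0001421297499037417 -0.00011622989633300353
ft [-0.1932 -0.5729 -6.5819] 0.008485334798447194 [-0.0017 -0.0011  0.128 ]
over [ 0.5347 -0.1655] [ 0.5346 -0.1655  0.1587] 9.220179466905943e-05 [-0.5517  0.1278 -6.0145] 25.85
```

```bash
cat > e.py <<'E'
from h import *
import json
S=json.load(open("st.json"));cmd=np.array(S["cmd"]);d=S["d"];sy=S["sy"];X,Y=fr(sy);qs=quat(sy+np.pi/2)
f0=np.array(read_ft_force());off=cmd[2]-(d+.075)
for h in(.052,.047,.044,.041,.038,.035,.032):
    cmd[2]=d+h+off;movel(cmd,qs,speed=.05);pause(.15)
    f=np.array(read_ft_force())-f0;e=np.array(read_eef_pos())
    print(h,"F x,y,z",f@X,f@Y,f[2],"z",e[2]-d,"off",(e[:2]-S["t"])@X[:2],(e[:2]-S["t"])@Y[:2],read_ft_torque())
    if f[2]>9:break
print(read_time_s());json.dump(dict(S,cmd=cmd.tolist(),f0=f0.tolist()),open("st.json","w"))
E
python3 e.py
```

```text
0.052 F x,y,z -0.30146062840295845 0.1805326749910662 -0.3205107280882924 z 0.0523898783315252 off 0.000462052072731647 1.2649670256709077e-05 [-0.0077 -0.0391 -0.0034]
0.047 F x,y,z 0.17927706671131427 -0.08522837968791858 0.5340880791232978 z 0.04693074151001303 off -1.3272449395375992e-05 -3.844494448146905e-06 [ 0.0187  0.0316 -0.0201]
0.044 F x,y,z 0.7656245052705488 -0.5667955602123815 0.31352846580422433 z 0.04393414274034724 off 1.3899947189748918e-05 3.990557590490254e-05 [-0.0196  0.0061  0.0091]
0.041 F x,y,z 0.5745320926375582 -0.3432375510893507 0.3163604002646494 z 0.041027261305608076 off 0.0002976028397708811 -2.6814359470362942e-05 [-0.0565 -0.2518 -0.0265]
0.038 F x,y,z 2.4443018470545996 -0.45106178448628886 -1.8603646821397408 z 0.03794250827201541 off 0.0003395056418440986 -3.0340196894045936e-05 [-0.1304 -0.5623  0.0089]
0.035 F x,y,z 3.7228046612853904 -0.5984100349574873 -1.4581310237719913 z 0.03489869952657873 off 0.0002984405244136315 -3.097587365221857e-05 [-0.2178 -0.699   0.0065]
0.032 F x,y,z 3.9761636085654524 -1.2111845479453036 -1.4940918567770476 z 0.03190055305892765 off 0.0002533309297649385 -3.632905076010696e-05 [-0.1901 -0.785  -0.0011]
29.1083
```

```bash
cat > f.py <<'E'
from h import *
import json
S=json.load(open("st.json"));cmd=np.array(S["cmd"]);d=S["d"];sy=S["sy"];X,Y=fr(sy);qs=quat(sy+np.pi/2);f0=np.array(S["f0"])
for i in range(6):
    cmd[2]-=.001;movel(cmd,qs,speed=.03);pause(.15);f=np.array(read_ft_force())-f0;print(i,f[2],read_eef_pos()[2]-d)
    if f[2]>6:break
move_gripper(.04);pause(.2);e=np.array(read_eef_pos());movel([*e[:2],.30],qs,speed=.2);pause(.3)
P=camera_params("wrist");im=save("wrist","w3")
g=cv2.cvtColor(im,cv2.COLOR_RGB2GRAY)
for n in("rack","rack_handle"):print(n,[(r["at"],r["confidence"]) for r in tip_of("wrist",n)][:2])
print("expect",proj("wrist",[*S["s"][:2],.03],P),proj("wrist",[*S["s"][:2],.112],P),proj("wrist",[*S["s"][:2],.15],P))
print(read_time_s())
E
python3 f.py
```

```text
0 1.2304287136898147 0.031161573224636974
1 1.9614507033460216 0.030268052600385273
2 13.208323424361677 0.029944955394103412
rack [([281.7, 169.4], 0.98)]
rack_handle [([283.3, 186.7], 0.78)]
expect [282.9373 167.8759] [282.7646 184.6891] [282.6517 195.6903]
32.45
```

View pics/w3.png

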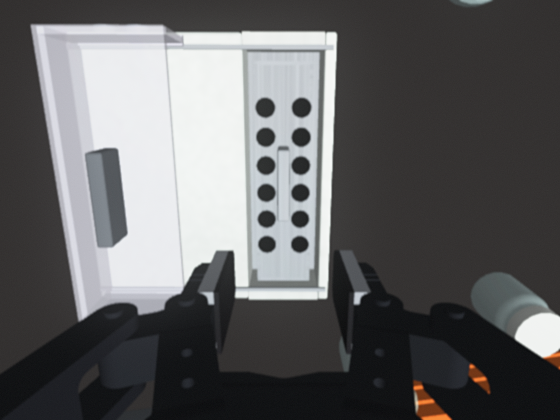

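The rack sits in the trough, with its handle at about (283,187) and its outline parallel to the walls. The depth reading of 0.030 confirms it is home. Next I close the guard.

```bash
cat > g.py <<'E'
from h import *
import json
S=json.load(open("st.json"));sy=-.165;X,Y=fr(sy);q=quat(sy+np.pi/2)
g=np.array([.5179,-.295,.158])
move_gripper(.05);movel([*g[:2],.26],q,speed=.25);movel(g,speed=.12);move_gripper(0,50);print("gap",read_finger_gap())
g=np.array(read_eef_pos());movel(g+Y*.118,speed=.12);print(read_ft_force()@Y)
for i in range(9):
    movel(g+Y*(.118+.003*(i+1)),speed=.03);pause(.1);f=read_ft_force()@Y;print(i,f,(np.array(read_eef_pos())-g)@Y)
    if abs(f)>14:break
e=np.array(read_eef_pos());print(e)
move_gripper(.05);movel([*e[:2],.30],speed=.2);pause(.3)
save("wrist","w4");a=save("top","t4");b=save("scene","s4")
A=cv2.resize(a[150:275,335:450],None,fx=3.4,fy=3.4,interpolation=2);B=cv2.resize(b[205:330,105:220],None,fx=3.4,fy=3.4,interpolation=2)
cv2.imwrite("pics/c4.png",np.hstack([A,B])[:,:,::-1]);print(read_time_s())
E
python3 g.py
```

```text
gap 0.011359038538656522
1.237315920791248
0 0.37909552508402145 0.12018934298480732
1 -0.4856280537321867 0.12274947537143263
2 -0.33293417084579774 0.12567892264189748
3 -1.037853131166099 0.1286392162238895
4 -3.1169590609971904 0.12992246976411304
5 -6.38612950874598 0.12996227267113275
6 -11.364790359380391 0.13004382419128724
7 -14.735583834344066 0.13012749785395517
[ 0.5395 -0.1664  0.1589]
40.5333
```

View pics/w4.png

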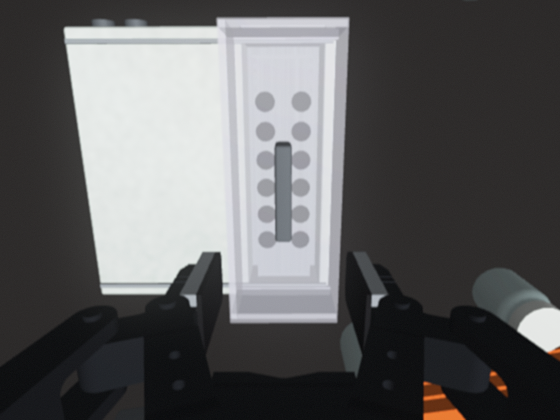

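The guard is fully shut over the rack: it travelled 0.130 m to the end stop, and its bar is centred over the trough at about (283,190). The gripper is clear.

```bash
python3 -c "
from bench import *
print(sign_off(),read_time_s())"
```

```text
the job is handed in; nothing more can be done
the job is handed in; nothing more can be done
```

The job is handed in at about 41 s: the rack is fully home on both pegs, the guard was then slid fully shut over it, and the arm is clear of everything.

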